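Push the stuck paint stick out of its casting tube

TASK

A cast blue paint stick is stuck in the clear casting tube on the stand. Take the red-handled push rod out of its wooden block, put it down the tube from the top and push the stick out of the bottom into the tray, pressing on gently until you feel the rod's collar bear firmly on the tube's mouth, without ramming it. Let go, leave the rod standing in the tube and the stick untouched in the tray, and leave the jar and the two paint pans where they are.

Things in the scene. Friction and masses are not known exactly. Their poses are not given: they have to be found in the camera images.
- stand: Mould stand, fixed to the table: square steel tray 110 x 110 mm with a 24 mm rim, a green post (128 mm high, 62 mm from the axis, on its -x side) with a clamp ring that holds an upright clear tube over the tray. Origin: centre of the tray's underside, on the table and on the tube's axis; z up. A load of over 24 N from the rod cracks the tube.
- clamp (a point): Point on the tube's axis, in the clamp ring, 85 mm above the table. Tube: outside 25 mm, 70 mm long, bore 19 mm, but the top 12 mm is a brass neck of 15 mm bore. It is clamped at no fixed height: its mouth (top face) is anywhere from 130 to 150 mm above the table; no pose tells where. It does not slip. A spring leaf in the bore, ending 5 mm above its bottom, grips the stick.
- rod: Push rod, loose, about 110 to 180 g, upright in the block's hole at the start: 13 mm aluminium shaft 74 mm long (tip tapered to 10 mm over the last 3 mm), then a collar 28 mm wide and 6 mm thick, then a round red handle 22 mm wide and 50 mm long. Origin: centre of the tip's end face; z runs along the rod to the handle.
- collar: The rod's collar, a fixed part of the rod: disc 28 mm wide, 6 mm thick. Origin: centre of its underside, 74 mm up from its tip. With the collar on the tube's mouth, the tip stands 4 mm out of the tube's bottom; the stick comes free and drops about 9 mm before that.
- handle (a point): Point on the rod's axis at which to grip the handle, 108 mm up from the tip; the handle spans 80 to 130 mm.
- stick: Blue paint stick, loose, 18 mm in diameter, 22 mm long, about 15 g. Origin: centre of its lower end face; z along its axis. At the start it is stuck upright in the tube, its lower end 86 to 95 mm above the table; it yields to a push of about 4 to 12 N.
- block: Wooden block, fixed, 70 x 70 x 80 mm high, with an upright through hole of 15.5 mm in the middle of its top; the rod hangs in it by its collar, tip 6 mm above the table. Origin: centre of its underside.
- jar: Bystander: closed glass jar, 54 mm in diameter, 75 mm high. Origin: centre of its underside.
- pan_teal: Bystander: round steel pan of green paint, 56 mm in diameter, 14 mm high. Origin: centre of its underside.
- pan_yellow: Bystander: round steel pan of yellow paint, 56 mm in diameter, 14 mm high. Origin: centre of its underside.
Mind the look-alikes: they are no part of the job. There is more than one size of the rod; the job needs the smallest.

How it is judged (in metres and radians):
On the way, in this order (a step that is already met when the one before it is completed fails the run):
1. the rod's tip, inside the tube, bears on the stuck stick (contact force between rod and stick above 2 N and horizontal distance between rod and stand below 0.006 m and z of stick in the frame of stand above 0.05 m), for 0.05 s.
2. with the stick out in the tray, the rod's collar is pressed on the tube's mouth with at least 3 N (contact force between collar and stand above 3 N and z of stick in the frame of stand below 0.04 m and horizontal distance between stick and stand below 0.075 m and z of rod in the frame of stand between 0.052 and 0.08 m and horizontal distance between rod and stand below 0.005 m and angle between rod's own z axis and vertical below 0.08 rad), for 0.15 s.
At the end, for the whole second after the job is handed in: The stick lies at rest in the stand's tray (its origin under 40 mm high and within 75 mm of the tube's axis), and the rod stands at rest, released, in the tube (tip 52 to 80 mm above the stand's underside, within 5 mm of the axis, tilted under 0.08 rad) (z of stick in the frame of stand below 0.04 m and horizontal distance between stick and stand below 0.075 m and z of rod in the frame of stand between 0.052 and 0.08 m and horizontal distance between rod and stand below 0.005 m and angle between rod's own z axis and vertical below 0.08 rad and linear speed of each of stick, rod below 0.02 m/s and contact force between rod and the fingers below 0.1 N); the robot touches nothing.
It fails at once if the rod rams the tube or stand (over 24 N) (contact force between rod and stand above 24 N).
It fails at once if the stick is handled with the fingers (contact force between the fingers and stick above 0.5 N).
It fails at once if the jar is pushed away (30 mm) or tipped (distance of jar from where it was at the start of the episode above 0.03 m or angle between jar's own z axis and vertical above 0.5 rad).
It fails at once if the green pan is pushed away (30 mm) or tipped (distance of pan_teal from where it was at the start of the episode above 0.03 m or angle between pan_teal's own z axis and vertical above 0.5 rad).
It fails at once if the yellow pan is pushed away (30 mm) or tipped (distance of pan_yellow from where it was at the start of the episode above 0.03 m or angle between pan_yellow's own z axis and vertical above 0.5 rad).
It also fails if it takes over 61 s, if anything falls off the work surface, if the arm or the gripper's body presses on something with over 40 N, if the wrist force passes 120 N, or if a joint passes its speed limit or range.

ROBOT

A 6-joint arm with a two-finger parallel gripper is mounted at the origin on the work surface. World frame = base frame: x ahead of the robot, y to its left, z up, the work surface at z = 0. Lengths are in mm, angles in rad, forces in N, time in s.
With the tool pointing down it reaches from about 275 to 875 mm from the base axis. Payload 12.5 kg.
Tool frame: the origin (TCP) lies between the finger pads; the fingertips stand 8 mm ahead of it and the grasp point (between the pads) lies 11 mm behind it; z points along the fingers, y is the line along which they close (so a half turn about z gives the same grasp; the last joint's range is limited). The gripper opens to 85 mm and grips with 20 to 120 N. Pads are 22 mm wide; open, the fingers measure 114 mm over their backs; the gripper's body (76 mm by 85 mm) begins 54 mm behind the grasp point. The pads swing forward as they close: fully open they stand 13 mm farther back than shut.
Start: joints at [1.044, 0.351, 1.652, -0, 1.139, -0.085], TCP at [235.13, 497.191, 239.29] pointing down, gripper open.
Joint ranges: [-2.75, 2.75], [-0.79, 2.1], [0.01, 2.65], [-1.57, 4.71], [0.07, 3.14], [-2.87, 2.87]. Speed limits (rad/s): [2.22, 2.22, 2.79, 3.14, 3.14, 3.14].

INTERFACE

Orientations are given as a unit quaternion [x, y, z, w].
In Python, from bench import reach, servo_line, set_joints, set_gripper, hold, solve_ik, get_state, snapshot, PlanningError, finish_job gives the robot as it stands. The module is installed in compiled form; this text tells all that it offers. Calls block until the motion is done:
- reach(position, orientation): joint-space move of the TCP to a pose.
- servo_line(position, speed=150, rot=None, guard=None): straight line of the TCP; rot=None keeps the orientation; speed is the mean speed in mm/s. With guard (N) it stops when the force on the tool has changed by that much, and returns True; else False.
- set_joints(angles): joint-space move.
- set_gripper(opening, f_grip=None): finger opening in mm; f_grip is the grip in N (None keeps the last); returns when the fingers have stopped.
- hold(seconds).
- solve_ik(position, orientation): joint angles nearest the present ones, or None.
- get_state(): the state.
- snapshot(name): name is "scene" or "side" or "wrist"; returns a dict with "frame" (384x512x3 uint8, red, green, blue), "vfov" (degrees; the focal length in pixels is half the picture's height over the tangent of half this angle, whatever the lens; pixels are square), "cx", "cy" (the principal point, pixels), "rvec" (rotation vector, rad) and "tvec" (3), from world to camera coordinates, as OpenCV has them. Camera axes: x right, y down, z forward; pixel columns grow to the right and rows downward; lengths in mm; the calibration is good to about 2 mm. A picture is of the moment at which its call begins. There is no depth.
A pose or a line that the arm cannot do raises PlanningError and nothing moves.
- finish_job(): hands the job in; it is judged then, once.
The state is a dict: "t": time; "joint_positions": joint angles; "joint_velocities": joint speeds; "joint_torque": joint torques, N m; "tool_pos": TCP position; "orientation": TCP orientation; "contact_force": force on the tool from outside, world axes, zero at the start; "moment": the same for the moment, N m; "opening": finger opening in mm; "grasp_force": force on a finger pad.
Only numpy, scipy, OpenCV 4.12 (cv2) and the standard library are available. Lean on these libraries where they do the work, as an engineer would, in place of code of your own. Each camera call takes 0.05 s, during which the arm holds its last target. There are 200 camera calls.

## Working session

There is one attempt and no reset: what is moved stays moved. The work goes in short steps, each a Python script; the robot and the scene stay as the last script left them, time stands still between calls to the robot, and variables do not carry over. Pictures are saved under pics/ and viewed, at most 10 in all, crops included, and the job is handed in when it is done.

```bash
mkdir -p pics
cat > h.py <<'E'
import numpy as np, cv2
from bench import *
def cam(s):
    f=192/np.tan(np.radians(s["vfov"])/2)
    K=np.array([[f,0,s["cx"]],[0,f,s["cy"]],[0,0,1]]); R=cv2.Rodrigues(np.array(s["rvec"],float))[0]
    return K,R,np.array(s["tvec"],float).ravel()
def ray(s,u,v):
    K,R,t=cam(s); d=R.T@np.linalg.solve(K,[u,v,1]); return -R.T@t,d/np.linalg.norm(d)
def tri(obs):
    A=np.zeros((3,3));b=np.zeros(3)
    for s,u,v in obs:
        c,d=ray(s,u,v);P=np.eye(3)-np.outer(d,d);A+=P;b+=P@c
    p=np.linalg.solve(A,b); return p
def atz(s,u,v,z):
    c,d=ray(s,u,v); return c+d*(z-c[2])/d[2]
def proj(s,p):
    K,R,t=cam(s); q=K@(R@np.array(p,float)+t); return q[:2]/q[2]
def save(s,n): cv2.imwrite("pics/"+n,cv2.cvtColor(s["frame"],cv2.COLOR_RGB2BGR))
E
python3 - <<'E'
from h import *
import pickle
ss={n:snapshot(n) for n in("scene","side","wrist")}
pickle.dump(ss,open("s0.pkl","wb"))
a=np.hstack([ss["scene"]["frame"],ss["side"]["frame"]])
for n in ss: save(ss[n],n+"0.png"); print(n,-cam(ss[n])[1].T@cam(ss[n])[2])
print(get_state())
E
```

```text
scene [874.84718149 247.07537585 694.50666051]
side [547.99675105 481.57955618 624.01282549]
wrist [166.69632624 529.78461109 374.20048665]
{'t': 0.15, 'joint_positions': array([ 1.04439964e+00,  3.51133167e-01,  1.65227023e+00, -2.39335539e-05,
        1.13908703e+00, -8.46280024e-02]), 'joint_velocities': array([-0.00045216, -0.00226047, -0.00159977,  0.00208738,  0.00074994,
       -0.00078929]), 'joint_torque': array([ 4.31078552e-04, -5.06246710e+01, -2.91500956e+01, -1.02681308e-04,
        3.30867639e-03, -2.12135240e-05]), 'tool_pos': array([235.01964571, 496.98912359, 238.87335318]), 'orientation': array([ 2.19087651e-01,  9.75705078e-01, -4.31366997e-04, -1.24653070e-04]), 'contact_force': array([-0.23537392,  0.50155485,  0.18787326]), 'moment': array([-0.00949169,  0.00203979,  0.05567678]), 'grasp_force': 0.0, 'opening': 85.54205147780446}
```

View pics/scene0.png

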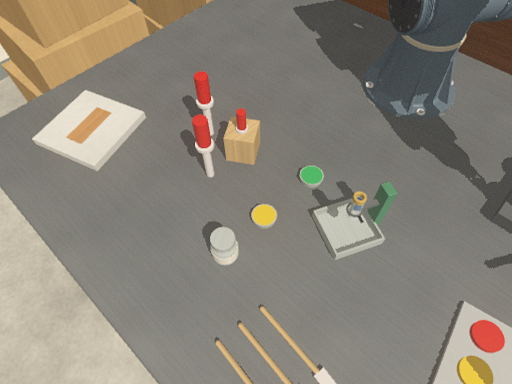

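View pics/side0.png

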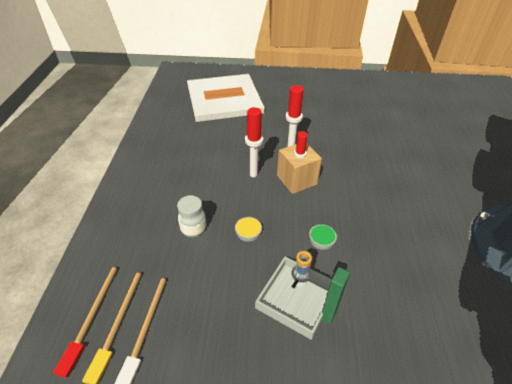

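The scene view shows the rod in the block (handle about 241,118; collar 240,129) and the tube mouth about (360,197). The side view shows the handle at about (302,143) and the mouth at about (304,258). I'll zoom in for sub-pixel reads.

Run:
```python
from h import *
import pickle
ss=pickle.load(open("s0.pkl","rb"));a,b=ss["scene"],ss["side"]
for n,pa,pb in (("rodtop",(241,112),(302.5,134)),("collar",(240,130),(301,153)),("mouth",(360,197),(304,258))): print(n,tri([(a,*pa),(b,*pb)]).round(1))
def crop(s,x,y,w=50,h=37): return cv2.resize(s["frame"][y:y+h,x:x+w],(400,296),interpolation=cv2.INTER_CUBIC)
m=np.vstack([np.hstack([crop(a,216,100),crop(b,277,126)]),np.hstack([crop(a,340,185),crop(b,280,246)])])
cv2.imwrite("pics/m.png",m[:,:,::-1])
for s,(x0,x1,y0,y1) in((a,(225,260,100,135)),(b,(280,325,120,165))):
    f=s["frame"].astype(int); M=((f[...,0]>120)&(f[...,1]<70)&(f[...,2]<70)); Y,X=np.nonzero(M[y0:y1,x0:x1]); print(X.mean()+x0,Y.mean()+y0,X.min()+x0,X.max()+x0,Y.min()+y0,Y.max()+y0,len(X))
```

```text
rodtop [ 481.6 -176.5  134.5]
collar [ 479.6 -185.9   72. ]
mouth [486.4 137.6 128.8]
240.97530864197532 119.10493827160494 237 245 109 129 162
301.24271844660194 141.5 296 307 131 153 206
```

View pics/m.png

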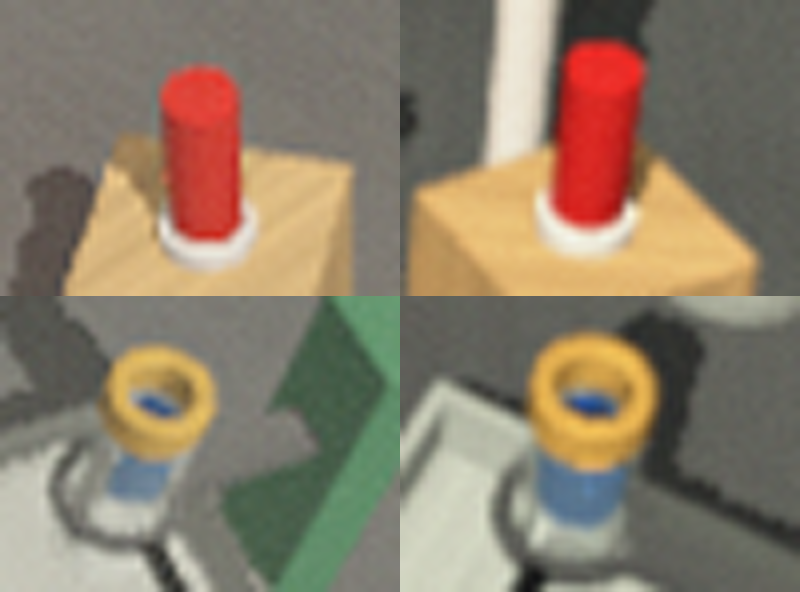

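View pics/wrist0.png

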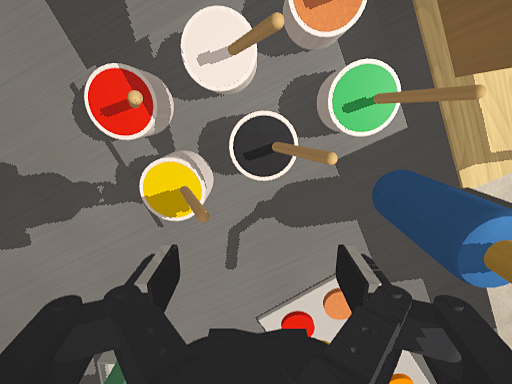

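The mosaic and wrist view show the following:
- **Rod top:** scene (240.6,111.7), side (302.2,134.1).
- **Mouth centre:** scene (359.6,196.1), side (303.7,256.7).
- **Wrist view:** only palettes and cups, and none of the targets.

Next I'll look at both targets from closer with the wrist camera.

Run:
```python
from h import *
import pickle
ss=pickle.load(open("s0.pkl","rb"));a,b=ss["scene"],ss["side"]
for n,pa,pb in (("rodtop",(240.6,111.7),(302.2,134.1)),("mouth",(359.6,196.1),(303.7,256.7)),
  ("bigrod1",(202,76),(296,90)),("bigrod2",(201,120),(254,113)),("jar",(223,236),(190,203))): 
  p=tri([(a,*pa),(b,*pb)]); print(n,p.round(1),proj(a,p).round(1),proj(b,p).round(1))
w=ss["wrist"];K,R,t=cam(w); st=get_state()
from scipy.spatial.transform import Rotation as Ro
T=Ro.from_quat(st["orientation"]).as_matrix()
print("cam in tool",T.T@(-R.T@t-st["tool_pos"]),"view dir tool",T.T@R[2],"tool y",T[:,1],"tool x",T[:,0],"camx",T.T@R[0])
print(st["opening"])
for p in([482,-177,160],[486,137,200]):
  for yaw in np.arange(0,180,15):
    q=Ro.from_euler("z",yaw,degrees=True)*Ro.from_quat([1,0,0,0])
    j=solve_ik([*p[:2],p[2]+130],q.as_quat()); print(yaw,None if j is None else np.round(j,2)[[0,5]],end=";")
```

```text
rodtop [ 481.9 -177.5  134.1] [240.6 111.3] [302.  134.4]
mouth [486.9 136.5 131. ] [359.6 195.9] [303.6 256.8]
bigrod1 [ 497.5 -276.   183.5] [202.   76.3] [296.2  89.7]
bigrod2 [ 585.6 -181.5  181.1] [201.  120.5] [254.3 112.6]
jar [700.8 -12.3  76.9] [223.  235.8] [189.9 203.2]
cam in tool [  75.79275422    0.31558923 -135.32336032] view dir tool [-2.98239352e-01 -1.34517310e-04  9.54491106e-01] tool y [ 4.27529759e-01  9.04000831e-01 -8.96393835e-04] tool x [-9.04001172e-01  4.27529974e-01  5.42349027e-05] camx [-1.12911502e-03  9.99999340e-01 -2.11871342e-04]
85.54205147780446
0 [-0.44  1.13];15 [-0.44  0.87];30 [-0.44  0.6 ];45 [-0.44  0.34];60 [-0.44  0.08];75 [-0.44 -0.18];90 [-0.44 -0.44];105 [-0.44 -0.7 ];120 [-0.44 -0.97];135 [-0.44 -1.23];150 [-0.44 -1.49];165 [-0.44 -1.75];0 [0.18 1.75];15 [0.18 1.49];30 [0.18 1.23];45 [0.18 0.97];60 [0.18 0.71];75 [0.18 0.44];90 [0.18 0.18];105 [ 0.18 -0.08];120 [ 0.18 -0.34];135 [ 0.18 -0.6 ];150 [ 0.18 -0.86];165 [ 0.18 -1.13];
```

```bash
cat >> h.py <<'E'
from scipy.spatial.transform import Rotation as Ro
def q(yaw=135,): return (Ro.from_euler("z",yaw,degrees=True)*Ro.from_quat([1,0,0,0])).as_quat()
E
python3 - <<'E'
from h import *
import pickle
o=[]
for p in([487,137,300],[487,137,250],[482,-177,300],[482,-177,250]):
    reach(p,q()); hold(.2); o.append(snapshot("wrist")); print(get_state()["t"],get_state()["tool_pos"].round(1))
pickle.dump(o,open("s1.pkl","wb"))
m=np.vstack([np.hstack([cv2.resize(o[0]["frame"],(400,300)),cv2.resize(o[1]["frame"],(400,300))]),np.hstack([cv2.resize(o[2]["frame"],(400,300)),cv2.resize(o[3]["frame"],(400,300))])])
cv2.imwrite("pics/m2.png",m[:,:,::-1])
for s,p in zip(o,([487,136.5,131],)*2+([482,-177.5,136],)*2): print(proj(s,p).round(1))
E
```

```text
2.025 [486.9 137.5 299.9]
2.5917 [487.6 137.1 251.5]
4.05 [ 482.2 -176.3  299.9]
4.6167 [ 482.6 -177.2  251.5]
[256.5 180.9]
[255.7 191.7]
[256.  181.9]
[256.2 192.8]
```

View pics/m2.png

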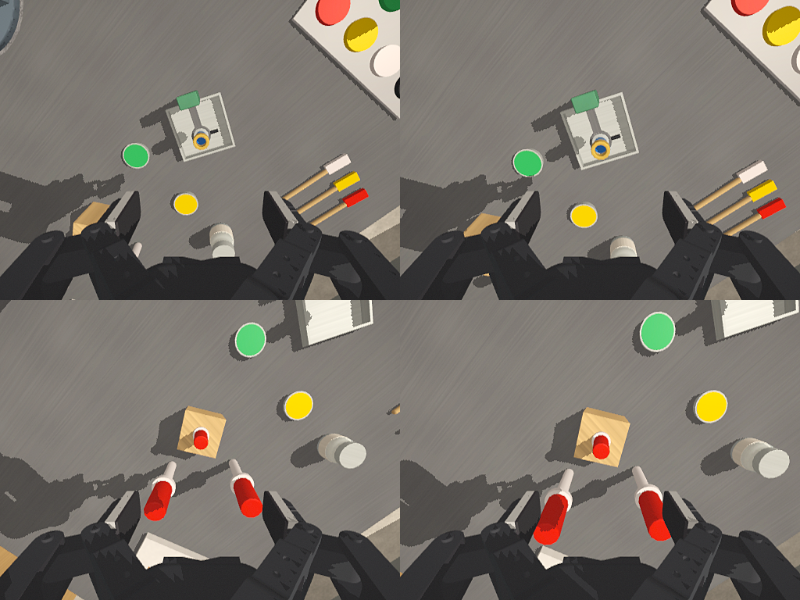

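Picture: the brass mouth is centred near full-size pixel (257,178) and (256,190) in the wrist views, and the handle tops near (257,183) and (257,195). That agrees with the prediction to about 3 px. I'll refine it by colour segmentation.

Run:
```python
from h import *
import pickle
o=pickle.load(open("s1.pkl","rb"))
c=[]
for i,s in enumerate(o):
    f=s["frame"]; h=cv2.cvtColor(f,cv2.COLOR_RGB2HSV).astype(int)
    if i<2: M=(h[...,0]>12)&(h[...,0]<26)&(h[...,1]>120)&(h[...,2]>120)
    else: M=((h[...,0]<6)|(h[...,0]>174))&(h[...,1]>180)&(h[...,2]>120)
    Y,X=np.nonzero(M[150:215,230:285]); print(i,X.mean()+230,X.min()+230,X.max()+230,Y.min()+150,Y.max()+150,len(X))
    c.append(cv2.resize(f[160:220,220:300],(400,300),interpolation=cv2.INTER_CUBIC))
m=np.vstack([np.hstack(c[:2]),np.hstack(c[2:])]);cv2.imwrite("pics/m3.png",m[:,:,::-1])
```

```text
0 257.1198347107438 247 267 170 191 242
1 256.49008498583567 245 268 179 203 353
2 256.6155988857939 248 265 167 190 359
3 256.9092664092664 247 267 173 203 518
```

View pics/m3.png

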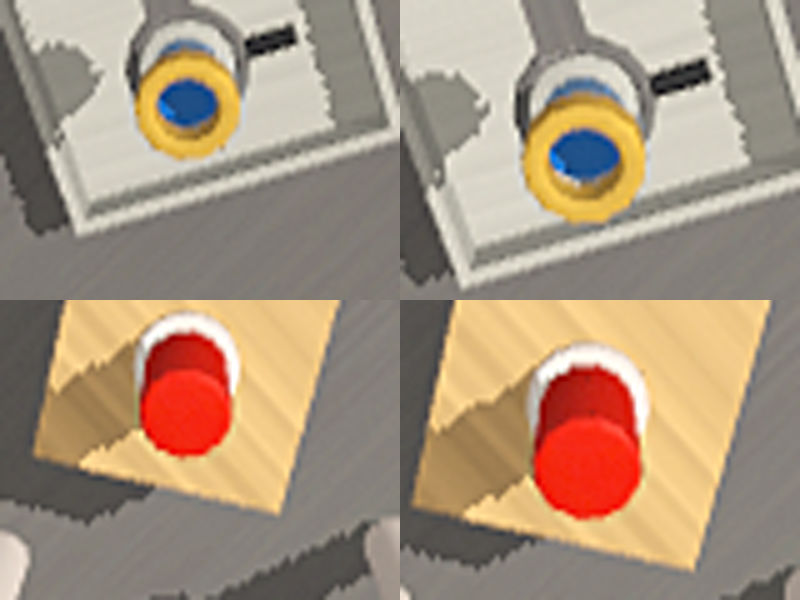

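Picture: top-face centres are mouth (257.2,181.4) and (256.5,192.1), and rod top (256.7,182.3) and (257.1,193.1). Predictions matched within about 1 px. Now I'll triangulate and grasp.

Run:
```python
from h import *
import pickle
o=pickle.load(open("s1.pkl","rb"));ss=pickle.load(open("s0.pkl","rb"));a,b=ss["scene"],ss["side"]
m=[(o[0],257.2,181.4),(o[1],256.5,192.1)];r=[(o[2],256.7,182.3),(o[3],257.1,193.1)]
M=tri(m+[(a,359.6,196.1),(b,303.7,256.7)]);Rr=tri(r+[(a,240.6,111.7),(b,302.2,134.1)])
print("mouth",M.round(1),"wrist",[atz(*x,M[2])[:2].round(1) for x in m]);print("rod",Rr.round(1),[atz(*x,136)[:2].round(1) for x in r])
xy=np.mean([atz(*x,136)[:2] for x in r],0); print(xy)
# grasp point at z 114 -> TCP z 103
servo_line([*xy,103],speed=80); f0=get_state()["contact_force"]
set_gripper(10,60); s=get_state(); print(s["opening"],s["grasp_force"],s["contact_force"]-f0,s["tool_pos"],s["t"])
hit=servo_line([*xy,200],speed=80); s=get_state(); print(hit,s["opening"],s["contact_force"],s["moment"],s["t"])
```

```text
mouth [487.5 136.9 131.9] wrist [array([487.8, 136.8]), array([487.6, 137. ])]
rod [ 482.6 -177.2  134.8] [array([ 482.9, -177.3]), array([ 482.8, -177.1])]
[ 482.85255798 -177.18085948]
20.59052207586218 58.46388101577759 [-7.44172243e-01  1.21796885e-03  2.55468990e+00] [ 482.86369342 -177.22953325  103.17450324] 7.2167
False 20.408680520884825 [ 0.05765043  0.09016615 -1.71585269] [-0.06908179 -0.08764759  0.03877324] 8.5833
```

Grasped at 20.4 mm opening, and the rod's weight shows on the wrist. Moving over the mouth and checking with the camera.

Run:
```python
from h import *
import pickle
servo_line([482.9,-177.2,255],speed=100)
reach([487.7,136.9,255],q()); servo_line([487.7,136.9,240],speed=60); hold(.4)
o=[snapshot(n) for n in("wrist","scene","side")];pickle.dump(o,open("s2.pkl","wb"))
s=get_state(); print(s["t"],s["tool_pos"],s["opening"],s["contact_force"])
T=s["tool_pos"]; c=[]
for i,x in enumerate(o):
    tip=proj(x,[T[0],T[1],T[2]-97.2]);mo=proj(x,[487.7,136.9,132.5]); x0,y0=(mo-[40,35]).astype(int); print(tip.round(1),mo.round(1),"crop origin",x0,y0)
    c.append(cv2.resize(x["frame"][y0:y0+60,x0:x0+80],(400,300),interpolation=cv2.INTER_CUBIC))
c.append(cv2.resize(o[0]["frame"],(400,300)))
m=np.vstack([np.hstack(c[:2]),np.hstack(c[2:])]);cv2.imwrite("pics/m4.png",m[:,:,::-1])
```

```text
11.4333 [487.69836579 136.93494341 240.0674813 ] 20.5655360519105 [-0.82684954  1.02054873 -1.94097398]
[256.9 199.2] [256.9 195.8] crop origin 216 160
[361.  192.8] [359.7 195.9] crop origin 319 160
[303.9 252.6] [303.2 256.5] crop origin 263 221
```

View pics/m4.png

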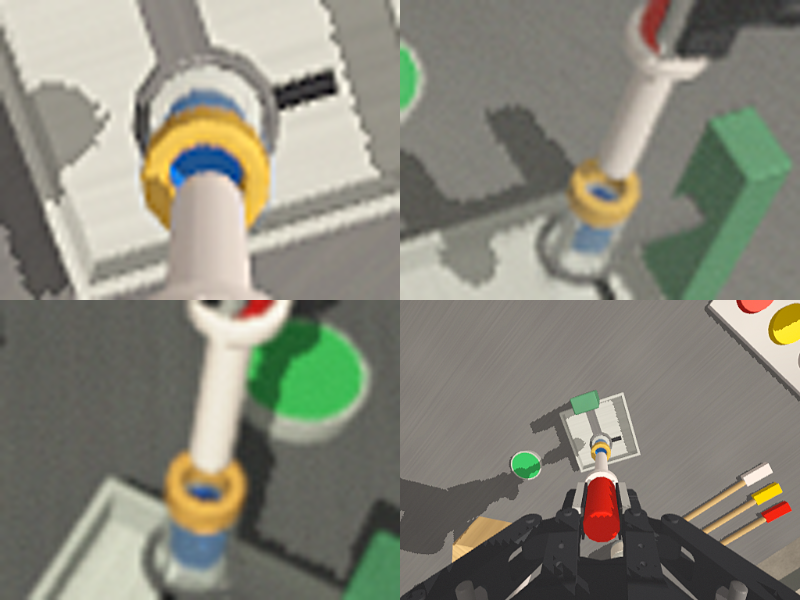

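Picture: the tip is centred over the mouth in all three views (wrist offset under 1 mm). Lowering with a guard.

Run:
```python
from h import *
f0=get_state()["contact_force"]
h=servo_line([487.7,136.9,200],speed=12,guard=3)
s=get_state(); print(h,s["t"],s["tool_pos"].round(2),s["opening"],(s["contact_force"]-f0).round(2),s["moment"].round(2),"tip",s["tool_pos"][2]-97.2)
```

```text
True 13.5667 [487.64 136.93 211.74] 20.377152454251465 [ 1.47 -0.57  4.7 ] [ 0.13 -0.01 -0.01] tip 114.54241285287448
```

The tip passed the mouth and bears on the stick at about 114.5 mm. Pushing on.

Run:
```python
from h import *
def rep(h):
    s=get_state(); print(h,round(s["t"],2),s["tool_pos"].round(1),s["contact_force"].round(1),s["moment"].round(2),round(s["opening"],1))
z=211.7; rep(0)
for z in (209,206,200,190,180,170,165):
    h=servo_line([487.7,136.9,z],speed=15,guard=13); rep(h)
    if h: break
```

```text
0 13.57 [487.6 136.9 211.7] [0.6 0.5 2.8] [ 0.13 -0.01 -0.01] 20.4
False 13.88 [487.9 137.  209.3] [-1.1  0.7  5.2] [ 0.19  0.05 -0.01] 20.7
False 14.22 [487.8 137.  206.2] [-0.3  1.8  3.6] [ 0.12  0.07 -0.02] 20.9
False 14.78 [487.9 137.  200.2] [0.9 0.8 4.8] [0.12 0.06 0.03] 20.6
False 15.59 [487.9 137.  190.3] [-0.1 -0.1  5.9] [ 0.14  0.18 -0.05] 20.6
False 16.41 [487.9 137.  180.4] [-0.6  0.4  7.7] [ 0.15  0.23 -0.03] 20.7
False 17.23 [487.8 137.  170.3] [0.4 0.1 6.1] [ 0.1   0.25 -0.04] 20.6
False 17.71 [487.4 136.8 164.6] [ 0.7 -0.3 -1.4] [-0.03 -0.04 -0.01] 20.9
```

The force has dropped back to the rod's weight, so the stick has come free. Now feeling for the collar.

Run:
```python
from h import *
def rep(h):
    s=get_state(); print(h,round(s["t"],2),s["tool_pos"].round(2),s["contact_force"].round(1),s["moment"].round(2)); return s
hold(.2); rep(0)
h=servo_line([487.7,136.9,148],speed=5,guard=6); s=rep(h); hold(.4); s=rep(h)
p=s["tool_pos"]
for k in range(8):
    F=np.mean([(hold(.05),get_state()["contact_force"][2])[1] for _ in range(6)])
    print("F",F.round(2))
    if F>8: break
    p=p-[0,0,.3]; servo_line([487.7,136.9,p[2]],speed=4,guard=10)
hold(.3); rep(1); save(snapshot("side"),"side3.png")
```

```text
0 17.91 [487.48 136.82 164.77] [-1.  -0.1 -2. ] [ 0.03 -0.01  0.01]
True 19.9 [487.75 136.9  154.82] [-0.9 -0.4  5.2] [-0.02  0.11  0.02]
True 20.3 [487.74 136.92 154.82] [-0.1 -0.   5.5] [ 0.01  0.13 -0.02]
F 5.85
F 5.71
F 8.94
1 22.04 [487.85 136.91 154.77] [-3.8 -0.9  8.9] [-0.16  0.51 -0.02]
```

Run:
```python
from h import *
set_gripper(60); s=get_state(); print(s["tool_pos"].round(1),s["contact_force"].round(1),s["opening"])
servo_line([487.7,136.9,300],speed=80); hold(.5)
o=[snapshot(n) for n in("wrist","scene","side")]; print(get_state()["t"],get_state()["contact_force"].round(1))
c=[]
for x in o:
    u=proj(x,[487.7,136.9,110]).astype(int);x0,y0=u-[60,50]
    c.append(cv2.resize(x["frame"][y0:y0+90,x0:x0+120],(400,300),interpolation=cv2.INTER_CUBIC))
c.append(cv2.resize(o[1]["frame"],(400,300)))
m=np.vstack([np.hstack(c[:2]),np.hstack(c[2:])]);cv2.imwrite("pics/m5.png",m[:,:,::-1])
```

```text
[487.7 136.9 154.1] [-0.  -0.5 -0.3] 60.26500584825567
25.175 [-0.1  0.2  0.3]
```

View pics/m5.png

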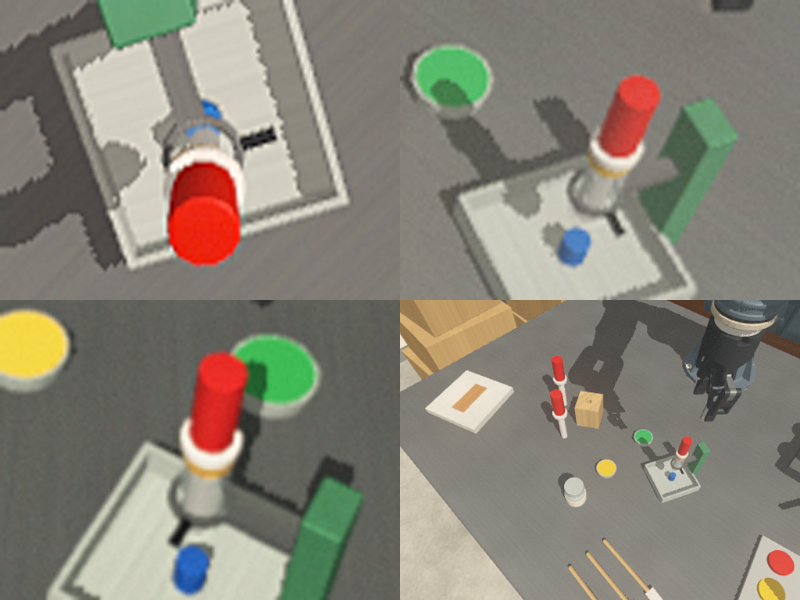

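Picture: the rod stands upright with its collar on the brass mouth. The blue stick stands in the tray (scene crop 574,246), and the jar and pans haven't moved. Handing in.

```bash
python3 -c "
from bench import *
print(finish_job())"
```

```text
the job is handed in; nothing more can be done
None
```

I've handed in the job: the stick is out in the tray, and the rod is released and standing in the tube after its collar was pressed on the mouth with about 10 N; the jar and pans weren't moved, and the judge's verdict wasn't shown.

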